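# Set and close the shaker's quick-release rack clamp

## Robot

A 6-joint arm with a two-finger parallel gripper is mounted at the origin on the work surface. World frame = base frame: x ahead of the robot, y to its left, z up, the work surface at z = 0. Lengths are in mm, angles in rad, forces in N, time in s.
With the tool pointing down it reaches from about 400 to 925 mm from the base axis. Payload 12.5 kg.
Tool frame: the origin (TCP) lies at the very end of the fingers, on their centre line; the grasp point (between the pads) lies 19 mm behind it (env.grip_point_offset is the distance from the TCP to the grasp point, in mm); z points along the fingers, y is the direction in which the jaws open and shut (so a half turn about z gives the same grasp; the last joint's range is limited). The gripper opens to 95 mm and grips with 3 to 60 N. Pads are 20 mm wide; open, the fingers measure 119 mm over their backs; the gripper's body (75 mm by 180 mm) begins 59 mm behind the grasp point.
Start: joints at [-0.106, 0.491, 1.559, -0, 1.092, -0.106], TCP at [625.017, 0.021, 214.661] pointing down, gripper open.
Joint ranges: [-3.1, 3.1], [-0.84, 2.19], [0.05, 2.79], [-1.13, 4.28], [0.06, 2.93], [-2.69, 2.69]. Speed limits (rad/s): [2.22, 2.22, 2.79, 3.14, 3.14, 3.14].

## Interface

Orientations are given as [roll, pitch, yaw] about the fixed x, y, z axes, in that order (R = Rz(yaw) Ry(pitch) Rx(roll)).
In Python, from cell import env gives the robot as it stands.
- The arm moves only by the tool drive_tool, never from a script. Its argument "commands" is a list of rows, each an object of numbers: "dx", "dy", "dz": the shift along the world's x, y, z in mm; "yaw": the turn about the world's z in degrees. In form: [{"dx": .., "dy": .., "dz": .., "yaw": ..}, ...]. A call has 1 to 5 rows; each row shifts and turns the commanded pose from where the row before left it; what a row does not reach is not made up. A row lasts 1/12 s, in which the tool goes at most 41.7 mm and 7.16 degrees, less where a joint would pass 70% of its speed; a pose out of reach is approached as far as the arm can. A call with a gripper value outside its range is refused whole. "grip" is the opening, from 0 (shut) to 1 (fully open), set as the call begins (left out, the last holds). The fingers move at their own pace and stop on an object; the grip force is fixed at half the most. Time passes only in rows, so rows that do not move let the fingers close. It gives the time, the measured TCP pose, the force and the opening at its end, in the units of the state.
- env.state(): the state, without advancing time (a new reading comes with each control period).
- env.read_camera(name): name is "scene" or "side" or "wrist"; returns the picture (480x640x3 uint8, red, green, blue); there is no depth.
- env.calibration(name): a dict with "intrinsics" (3x3 intrinsics, pixels), "rvec" (rotation vector, rad) and "tvec" (3), from world to camera coordinates, as OpenCV has them. Camera axes: x right, y down, z forward; pixel columns grow to the right and rows downward; lengths in mm; the calibration is good to about 2 mm. A picture is of the moment at which its call begins: read the wrist's pose just before it. calibration takes no time and is no camera call; for the wrist camera it gives the pose at the moment of the call.
- env.job_done(): hands the job in, once; it reports no verdict.
Trained networks look in the newest picture that a camera, given by its name, has taken for a name from the list of things; names that differ only in an ending like _2 or _b are one class to them, and where a whole thing is asked for, a point or a joint stands for the part that bears it (a point fixed in the world has none). Each returns a list of dicts, best first, with "conf" (0 to 1); they miss things now and then, are a little off and sometimes report something else, mostly with a low value. They report only what shows in the picture. A call takes as long as a camera call.
- env.trace(query, camera): "pixels" (480x640 bool, what is visible of it) and "pixel" ([column, row] in pixels, amid what is visible of it).
- env.place_of(query, camera): "pixel" ([column, row] in pixels: a listed point, or the origin of a listed thing).
The state is a dict: "t": time; "joints": joint angles; "qvel": joint speeds; "tau": joint torques, N m; "eef_pos": TCP position; "tcp_rot": TCP orientation; "ft_force": force on the tool from outside, world axes, zero at the start; "moment": the same for the moment, N m; "opening": opening from 0.0 (shut) to 1.0 (fully open).
Only numpy, scipy, OpenCV 4.12 (cv2) and the standard library are available. Lean on these libraries where they do the work, as an engineer would, in place of code of your own. Each camera call takes 0.05 s, during which the arm holds its last target.

## Task

Secure the green tube rack on the shaker with the quick-release clamp above it: turn the black adjuster nut until the lever, swung clockwise by its red handle, first meets firm resistance about midway through its swing, then swing the lever on until it snaps fully closed. Never force it shut with the nut set too tight, as that would crack the rack; finish with the lever let go, and leave the rack and the other things where they are.

Things in the scene. Friction and masses are not known exactly. Their poses are not given: they have to be found in the camera images.
- shaker: Bench shaker, fixed: white, 240 x 260 mm, steel platform top 60 mm above the table. Origin: on the table under its centre, which is also under the clamp's vertical axis; z up.
- clamp: Blue C-arm clamp fixed on the shaker; same origin and axes as the shaker. Column 107 mm tall on the +x side (68 to 96 mm from the axis); head 40 mm wide, 143 to 165 mm up, over the rack's middle. The head carries the foot below it and, above it, first the lever and topmost the nut, all on the axis.
- foot_guide (a point): Underside of the clamp head on its axis, 143 mm up; does not move. Below it hangs the rubber foot (22 mm dia.); its height is not known. The gap to the rack starts too wide: it needs about 0.7 to 4.5 rad of nut. On landing, the preloaded spring pushes back with 90 N within 1 mm, then about 20 N more per mm. Landing with the lever midway gives about 150 N when shut; the rack cracks above 200 N.
- nut_grip (a point): Mid-height of the black knurled adjuster nut (round, 40 mm dia., 28 mm tall, 195 to 223 mm up; this point on the axis, 209 mm up, fixed). Clockwise from above tightens: the foot goes 2 mm down per rad (12.6 mm a turn); the nut itself stays level, but sinks up to 8 mm as the lever closes. Stiff (0.5 Nm: squeeze with 60 N or more), stays where left. The lever passes below it (its top at 180 mm).
- lever (a joint): Angle of the cam lever, rad: 0 open (as at the start), grows clockwise from above, dead centre at 1.6, 1.7 closed (stop). Vertical pivot on the clamp axis. Friction 0.08 Nm. It lowers the foot by 4*(1-cos(pi*u)) mm, u = angle/1.6. Under load it springs back open if let go before dead centre; past it, it snaps shut and stays.
- lever_grip (a point): Where to grip the upright red handle at the lever's end: a sleeve 18 mm dia. from 182 to 226 mm up, this point at 208 mm, 100 mm from the axis. At angle 0 it lies from the axis towards the shaker's -x turned 0.85 rad towards its -y, at 1.7 as far to the +y side. It spins freely, so a gripper need not turn with it. Landing midway takes about 5 N along its path, then up to 8 N.
- rack: Green tube rack, loose, 90 x 170 x 45 mm (with tubes 57 mm high), standing on the shaker platform under the clamp foot. Origin: centre of its underside.
- blue_rack: Blue tube rack, loose, 90 x 170 x 57 mm with tubes. Bystander; origin under its centre.
- tip_box_a: Amber pipette-tip box, 85 x 120 x 85 mm. Bystander; origin under its centre.
- tip_box_b: Second amber pipette-tip box, 85 x 120 x 85 mm. Bystander; origin under its centre.
- bottle: Glass bottle with blue cap, 72 mm dia., 160 mm tall. Bystander; origin under its centre.
- jar: Orange jar with white lid, 70 mm dia., 100 mm tall. Bystander; origin under its centre.
- beaker: Clear empty plastic beaker, 70 mm dia., 85 mm tall. Bystander; origin under its centre.
- marker: Black marker pen, 125 mm long, 11 mm thick, lying on the shaker platform beside the rack. Bystander; origin under its centre.
- timer: White lab timer, 55 x 65 x 20 mm. Bystander; origin under its centre.

How it is judged:
By the outcome, as a careful person would: the job done as asked, in the order asked, and still so for the second after the job is handed in, with the robot touching nothing.
It also fails if it takes over 72 s, if anything falls off the work surface, if the arm or the gripper's body presses on something with over 40 N, if the wrist force passes 120 N, or if a joint passes its speed limit or range.

## Working session

There is one attempt and no reset: what is moved stays moved. The work goes in short steps, Python scripts to look and compute and a tool call to move; the robot and the scene stay as the last step left them, time stands still between calls to the robot, and variables do not carry over. Pictures are saved under pics/ and viewed, and the job is handed in when it is done.

Besides the shell and the picture viewer there is one more tool, called after "Request:" as name([rows], argument=value, ...), one row to a line, values as JSON. drive_tool: Moves the arm, as the interface text tells. Its arguments: {"type":"object","properties":{"commands":{"type":"array"},"grip":{"type":"number"}},"required":["commands"]}

```bash
ls; mkdir -p pics; cat > h.py <<'E'
import numpy as np, cv2
from cell import env
def save(n,img): cv2.imwrite(f'pics/{n}.png',cv2.cvtColor(img,cv2.COLOR_RGB2BGR))
def ray(cam,px):
    c=env.calibration(cam);K=np.array(c['intrinsics'],float);R=cv2.Rodrigues(np.array(c['rvec'],float))[0];t=np.array(c['tvec'],float).ravel()
    d=R.T@np.linalg.solve(K,[px[0],px[1],1.]);return -R.T@t,d/np.linalg.norm(d)
def atz(cam,px,z):
    o,d=ray(cam,px);return o+d*(z-o[2])/d[2]
def proj(cam,p):
    c=env.calibration(cam);return cv2.projectPoints(np.array(p,float).reshape(-1,3),np.array(c['rvec'],float),np.array(c['tvec'],float),np.array(c['intrinsics'],float),None)[0].reshape(-1,2)
E
python3 - <<'E'
from h import *
print(env.state())
for cam in ['scene','side','wrist']:
    save(cam+'0',env.read_camera(cam))
    print(cam,ray(cam,(320,240)))
    for q in ['shaker','nut_grip','lever_grip','foot_guide','rack']:
        for r in env.place_of(q,cam)[:2]: print(cam,q,np.round(r['pixel'],1),round(r['conf'],2))
E
```

```text
pics
{'t': 0.0, 'joints': array([-1.05605243e-01,  4.91567707e-01,  1.55946974e+00,  2.65645056e-05,
        1.09168711e+00, -1.05602832e-01]), 'qvel': array([ 0.00078305, -0.0002418 ,  0.00126881,  0.00120474,  0.00017277,
        0.0009542 ]), 'tau': array([-9.52334158e-04, -6.12640929e+01, -2.58175153e+01,  6.92750537e-02,
        4.83079045e-02, -1.38641695e-05]), 'eef_pos': array([6.24750167e+02, 5.23730679e-02, 2.14049698e+02]), 'tcp_rot': array([-3.14046954e+00, -1.42738689e-04,  1.57078158e+00]), 'ft_force': array([-0.15236149, -0.26303592,  0.1895791 ]), 'moment': array([ 0.01489925, -0.01819386,  0.06885829]), 'opening': 1.0007065225234342}
scene (array([ 1201.69077241, -1043.39972907,  1118.63498119]), array([-0.44574563,  0.66262091, -0.6018674 ]))
scene shaker [226.9 384.1] 0.42
scene foot_guide [357.4 258.4] 0.74
scene foot_guide [230.  328.4] 0.61
scene rack [357.1 277.8] 0.55
side (array([417.362892  , 826.12499604, 678.15937726]), array([ 0.0632502 , -0.84062982, -0.53790419]))
side shaker [268.6 297.8] 0.69
side nut_grip [261.  216.8] 0.93
side lever_grip [305.6 205.4] 0.97
side foot_guide [260.9 246.4] 0.69
side foot_guide [278.  213.9] 0.63
wrist (array([624.20287929,  70.05526976, 384.55620673]), array([-0.00504412, -0.24538203, -0.96941334]))
wrist shaker [288.4 199.8] 0.67
wrist nut_grip [262.7 257.2] 0.9
wrist rack [288.9 196.2] 0.94
```

View pics/scene0.png

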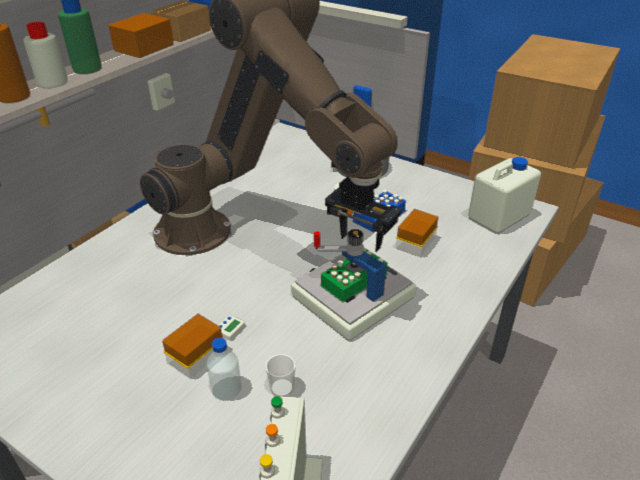

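View pics/side0.png

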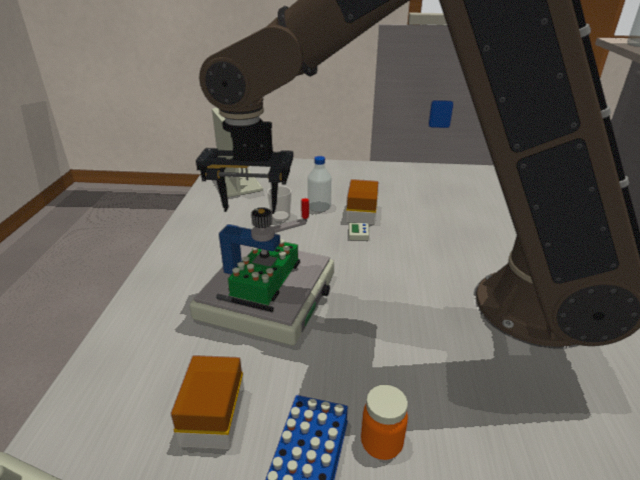

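View pics/wrist0.png

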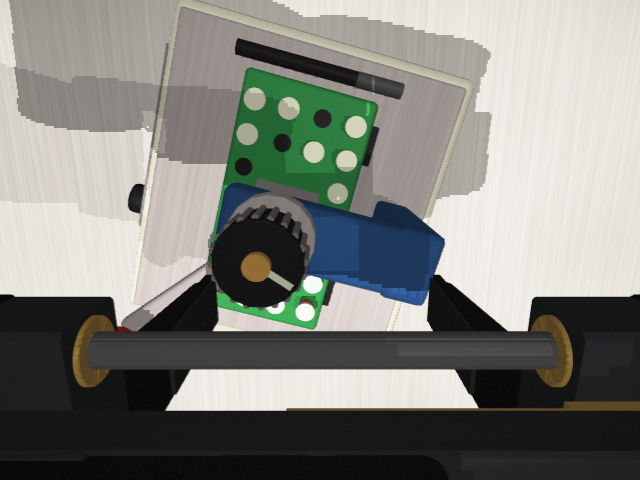

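```bash
python3 - <<'E'
from h import *
w=atz('wrist',(262.7,257.2),209);s=atz('side',(261,216.8),209);l=atz('side',(305.6,205.4),208)
print(w,s,l, np.linalg.norm((l-w)[:2]),np.linalg.norm((l-s)[:2]))
for g in [(357.4,258.4)]: print(atz('scene',g,143))
print(atz('side',(260.9,246.4),143))
# shaker platform corners wrist (z=60): TL, TR
for p in [(178,5),(470,84),(256,267)]: print(p,atz('wrist',p,60 if p[0]!=256 else 223))
a=atz('wrist',(178,5),60);b=atz('wrist',(470,84),60);print('len',np.linalg.norm(a-b),'dir',np.degrees(np.arctan2(*(b-a)[[1,0]])))
lv=l-s;print('lever dir',np.degrees(np.arctan2(lv[1],lv[0])))
for cam in ['scene','side']:
  for q in ['nut_grip','lever_grip']:
    for r in env.trace(q,cam)[:2]: print(cam,q,r['pixel'],r['conf'],r['pixels'].sum())
E
```

```text
[597.35521032  17.61388894 209.        ] [599.9844633   14.98809971 209.        ] [514.19471666 -43.67798197 208.        ] 103.30712050159937 103.9306969499482
[607.4517934   17.66636057 143.        ]
[602.56607224  25.36376914 143.        ]
(178, 5) [520.81389315 162.23510151  60.        ]
(470, 84) [735.61147986 108.85438617  60.        ]
(256, 267) [596.52849581  17.51625806 223.        ]
len 221.33120888436235 dir -13.956209879606035
lever dir -145.63429024322494
scene nut_grip [359.8, 259.8] 0.9 1693
scene lever_grip [343.4, 251.0] 0.67 301
side nut_grip [309.7, 443.7] 0.73 5010
side nut_grip [256.2, 232.7] 0.57 2623
side lever_grip [280.6, 227.7] 0.83 632
```

```bash
python3 - <<'E'
from h import *
im=env.read_camera('side')
c=im[190:320,190:340]; save('sidez',cv2.resize(c,None,fx=5,fy=4.6,interpolation=cv2.INTER_CUBIC))
# projections for axis points at heights
for z in (105,110,117,120,125,130,143,165,180,195,223): print(z,np.round(proj('side',(598.5,16.5,z)),1))
E
```

```text
105 [[264.6 258.9]]
110 [[264.5 257. ]]
117 [[264.3 254.3]]
120 [[264.2 253.2]]
125 [[264.1 251.2]]
130 [[263.9 249.3]]
143 [[263.6 244.2]]
165 [[262.9 235.4]]
180 [[262.5 229.3]]
195 [[262.  223.1]]
223 [[261.1 211.2]]
```

View pics/sidez.png

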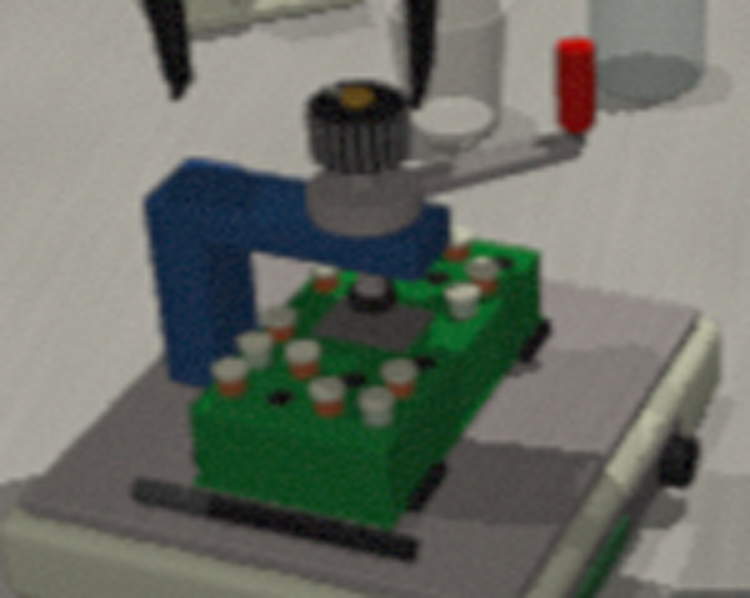

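```bash
python3 - <<'E'
from h import *
for z in (105,110,115,120): print(z,proj('side',(598.5,27.5,z)))
print(env.state()['t'])
E
```

```text
105 [[263.72971289 261.8028885 ]]
110 [[263.58650201 259.89607173]]
115 [[263.44250794 257.97882691]]
120 [[263.29772424 256.05106826]]
1.15
```

Request:
drive_tool([
  {"dz": 40},
  {"dx": -13, "dy": 8},
  {"dx": -13, "dy": 8},
  {},
  {},
])

```text
invalid input
```

```bash
python3 - <<'E'
from h import *
s=env.state();print(s['t'],s['eef_pos'],s['tcp_rot'],s['qvel'].max())
save('w1',env.read_camera('wrist'))
for r in env.place_of('nut_grip','wrist')[:2]: print(r['pixel'],r['conf'],atz('wrist',r['pixel'],209))
for z in (195,209,223): print(proj('wrist',(598.5,16.5,z)))
E
```

```text
1.15 [6.25027581e+02 3.03149948e-02 2.14644653e+02] [3.14151508e+00 2.13509632e-06 1.57081319e+00] 0.00218267557937138
[260.7, 256.4] 0.67 [596.46756609  17.99449378 209.        ]
[[269.21295626 251.15310278]]
[[265.31491575 259.56043998]]
[[260.79473984 269.30960577]]
```

View pics/w1.png

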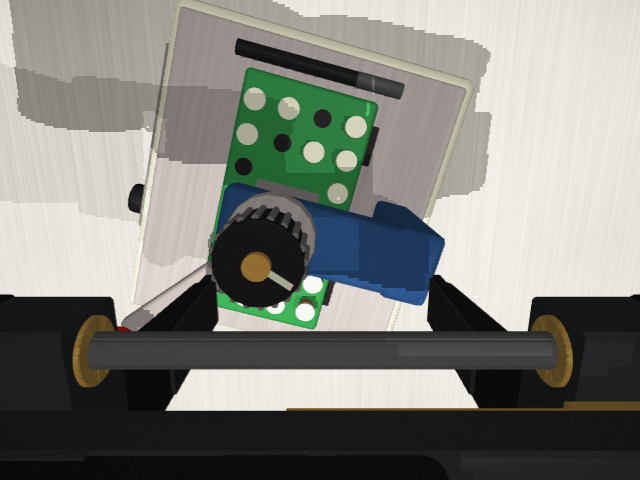

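Request:
drive_tool([
  {"dx": 0, "dy": 0, "dz": 35, "yaw": 7},
  {"dx": -9, "dy": 6, "dz": 0, "yaw": 7},
  {"dx": -9, "dy": 6, "dz": 0, "yaw": 7},
  {"dx": -9, "dy": 5, "dz": 0, "yaw": 7},
  {"dx": 0, "dy": 0, "dz": 0, "yaw": 7},
])

```text
t: 1.67
eef_pos: [596.8, 17.8, 250.0]
tcp_rot: [3.142, -0.0, 2.188]
ft_force: [-0.0, -0.3, -0.3]
opening: 1.001
```

Request:
drive_tool([
  {"dx": 0, "dy": 0, "dz": 0, "yaw": 7},
  {"dx": 0, "dy": 0, "dz": 0, "yaw": 7},
  {"dx": 0, "dy": 0, "dz": 0, "yaw": 7},
  {"dx": 0, "dy": 0, "dz": 0, "yaw": 7},
  {"dx": 0, "dy": 0, "dz": 0, "yaw": 7},
])

```text
t: 2.08
eef_pos: [598.0, 17.0, 249.7]
tcp_rot: [3.142, 0.0, 2.799]
ft_force: [-0.1, -0.3, -0.5]
opening: 1.002
```

Request:
drive_tool([
  {"dx": 0, "dy": 0, "dz": 0, "yaw": 7},
  {"dx": 0, "dy": 0, "dz": 0, "yaw": 7},
  {"dx": 0, "dy": 0, "dz": 0, "yaw": 7},
  {"dx": 0, "dy": 0, "dz": 0, "yaw": 7},
  {"dx": 0, "dy": 0, "dz": 0, "yaw": 0},
])

```text
t: 2.5
eef_pos: [598.0, 17.0, 249.7]
tcp_rot: [3.142, 0.0, -2.996]
ft_force: [-0.1, -0.8, -0.4]
opening: 0.998
```

```bash
python3 - <<'E'
from h import *
s=env.state();print(s['t'],s['eef_pos'],s['tcp_rot'],s['joints'],s['ft_force'])
save('w2',env.read_camera('wrist'))
for r in env.place_of('nut_grip','wrist')[:2]: print(r['pixel'],r['conf'],atz('wrist',r['pixel'],209))
E
```

```text
2.5 [598.02032533  17.00343404 249.71043163] [ 3.14152823e+00  1.07941932e-04 -2.99630345e+00] [-8.19909955e-02  4.19923004e-01  1.58208928e+00  9.58687591e-05
  1.13948973e+00 -1.79811660e+00] [-0.14087294 -0.80402724 -0.35497734]
[320.7, 272.6] 0.72 [598.77066555  15.87439392 209.        ]
```

View pics/w2.png

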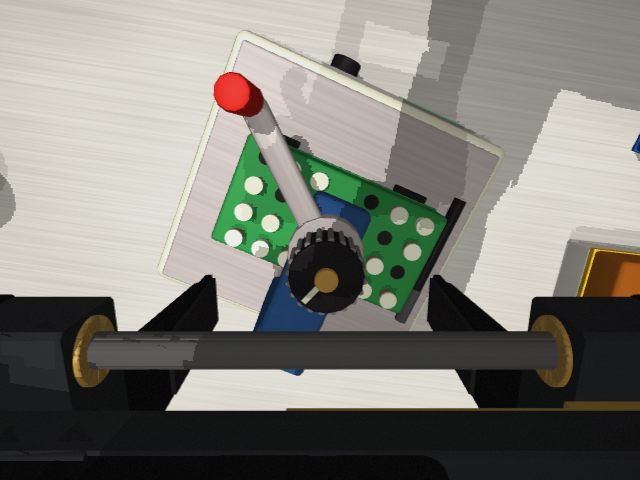

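Request:
drive_tool([
  {"dx": 0, "dy": 0, "dz": -30, "yaw": 0},
  {"dx": 0, "dy": 0, "dz": -28, "yaw": 0},
  {"dx": 0, "dy": 0, "dz": 0, "yaw": 0},
  {"dx": 0, "dy": 0, "dz": 0, "yaw": 0},
])

```text
t: 2.93
eef_pos: [597.7, 17.0, 191.2]
tcp_rot: [3.141, -0.002, -3.005]
ft_force: [0.7, -0.2, -0.1]
opening: 1.0
```

Request:
drive_tool([
  {"dx": 0, "dy": 0, "dz": 0, "yaw": 0},
  {"dx": 0, "dy": 0, "dz": 0, "yaw": 0},
  {"dx": 0, "dy": 0, "dz": 0, "yaw": 0},
  {"dx": 0, "dy": 0, "dz": 0, "yaw": 0},
  {"dx": 0, "dy": 0, "dz": 0, "yaw": 0},
], grip=0)

```text
t: 3.35
eef_pos: [598.2, 17.0, 192.3]
tcp_rot: [-3.141, 0.001, -3.002]
ft_force: [-0.7, -0.3, 0.5]
opening: 0.705
```

Request:
drive_tool([
  {"dx": 0, "dy": 0, "dz": 0, "yaw": 0},
  {"dx": 0, "dy": 0, "dz": 0, "yaw": 0},
  {"dx": 0, "dy": 0, "dz": 0, "yaw": 0},
])

```text
t: 3.6
eef_pos: [598.0, 17.0, 191.7]
tcp_rot: [3.142, 0.0, -3.002]
ft_force: [-0.3, 0.3, 1.1]
opening: 0.497
```

```bash
python3 - <<'E'
from h import *
s=env.state();print(s['t'],s['eef_pos'],s['tcp_rot'],s['ft_force'],s['moment'],s['opening'])
save('w3',env.read_camera('wrist'))
E
```

```text
3.6 [598.03975945  17.02802855 191.73421636] [ 3.14152753e+00  9.80093044e-05 -3.00201482e+00] [-0.33218706  0.27982399  1.10150451] [ 0.14946981 -0.08162727 -0.02204342] 0.49693245330706487
```

View pics/w3.png

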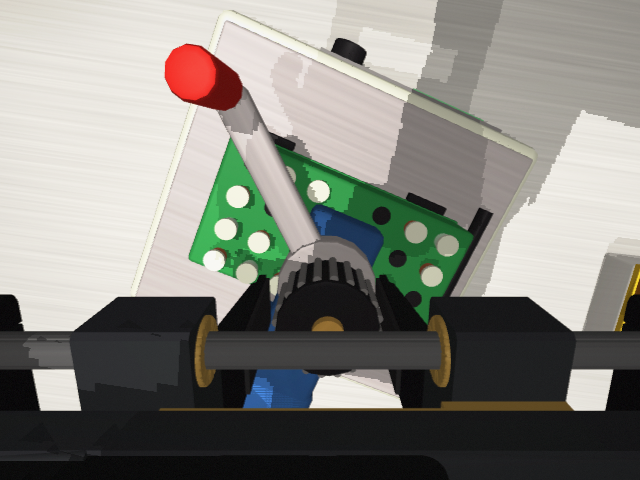

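Nut (column 328, row 320) is between the pads, which are still closing. I'll let them finish.

Request:
drive_tool([
  {"dx": 0, "dy": 0, "dz": 0, "yaw": 0},
  {"dx": 0, "dy": 0, "dz": 0, "yaw": 0},
  {"dx": 0, "dy": 0, "dz": 0, "yaw": 0},
  {"dx": 0, "dy": 0, "dz": 0, "yaw": 0},
  {"dx": 0, "dy": 0, "dz": 0, "yaw": 0},
])

```text
t: 4.07
eef_pos: [597.9, 18.3, 191.9]
tcp_rot: [3.14, 0.0, -3.002]
ft_force: [-1.4, 7.0, 2.9]
opening: 0.414
```

Request:
drive_tool([
  {"dx": 0, "dy": 0, "dz": 0, "yaw": -4},
  {"dx": 0, "dy": 0, "dz": 0, "yaw": -4},
  {"dx": 0, "dy": 0, "dz": 0, "yaw": -4},
  {"dx": 0, "dy": 0, "dz": 0, "yaw": -4},
  {"dx": 0, "dy": 0, "dz": 0, "yaw": -4},
])

```text
t: 4.48
eef_pos: [597.8, 18.2, 191.9]
tcp_rot: [3.14, -0.001, 2.93]
ft_force: [-1.5, 8.6, 3.5]
opening: 0.418
```

```bash
python3 - <<'E'
from h import *
s=env.state();print(s['t'],s['eef_pos'],s['tcp_rot'],s['ft_force'],s['moment'],s['opening'])
save('w4',env.read_camera('wrist'))
E
```

```text
4.4833 [597.80488834  18.18670916 191.88899351] [ 3.14016939e+00 -5.70199319e-04  2.92974304e+00] [-1.53331641  8.5764881   3.48007488] [1.34231266 0.28976835 0.50811978] 0.41802347853102567
```

View pics/w4.png

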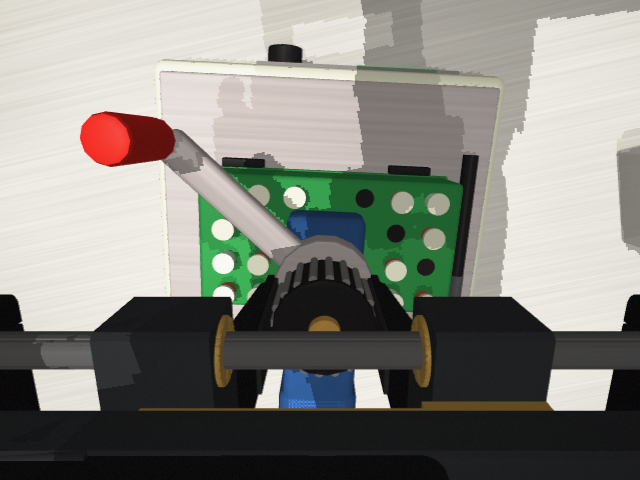

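Request:
drive_tool([
  {"dx": 0, "dy": 1, "dz": 0, "yaw": -5},
  {"dx": 0, "dy": 0, "dz": 0, "yaw": -5},
  {"dx": 0, "dy": 0, "dz": 0, "yaw": -5},
  {"dx": 0, "dy": 0, "dz": 0, "yaw": -5},
  {"dx": 0, "dy": 0, "dz": 0, "yaw": -5},
])

```text
t: 4.95
eef_pos: [597.7, 18.4, 191.9]
tcp_rot: [-3.141, -0.001, 2.493]
ft_force: [-2.6, 2.4, 2.9]
opening: 0.413
```

Request:
drive_tool([
  {"dx": 0, "dy": 0, "dz": 0, "yaw": -5},
  {"dx": 0, "dy": 0, "dz": 0, "yaw": -5},
  {"dx": 0, "dy": 0, "dz": 0, "yaw": -5},
  {"dx": 0, "dy": 0, "dz": 0, "yaw": -5},
  {"dx": 0, "dy": 0, "dz": 0, "yaw": -5},
])

```text
t: 5.37
eef_pos: [597.5, 18.4, 191.9]
tcp_rot: [-3.141, -0.001, 2.056]
ft_force: [-2.9, 1.6, 3.9]
opening: 0.417
```

Request:
drive_tool([
  {"dx": 0, "dy": 0, "dz": 0, "yaw": -5},
  {"dx": 0, "dy": 0, "dz": 0, "yaw": -5},
  {"dx": 0, "dy": 0, "dz": 0, "yaw": -5},
  {"dx": 0, "dy": 0, "dz": 0, "yaw": -5},
  {"dx": 0, "dy": 0, "dz": 0, "yaw": -5},
])

```text
t: 5.78
eef_pos: [597.4, 18.4, 191.9]
tcp_rot: [-3.14, -0.0, 1.62]
ft_force: [-2.9, 2.9, 4.9]
opening: 0.417
```

```bash
python3 - <<'E'
from h import *
s=env.state();print(s['t'],s['eef_pos'],s['tcp_rot'],s['ft_force'],s['moment'],s['opening'],s['joints'])
save('w5',env.read_camera('wrist'))
im=env.read_camera('side')
save('s5',cv2.resize(im[190:320,190:340],None,fx=5,fy=4.6,interpolation=cv2.INTER_CUBIC))
E
```

```text
5.7833 [597.38916166  18.42565571 191.85774916] [-3.14024607e+00 -3.75864296e-04  1.61984080e+00] [-2.85207435  2.88471181  4.93019845] [0.48095646 0.82611886 0.53364974] 0.4173354389936665 [-7.97431436e-02  4.75941397e-01  1.65401419e+00  2.35500341e-04
  1.01302079e+00 -1.28912660e-01]
```

View pics/w5.png

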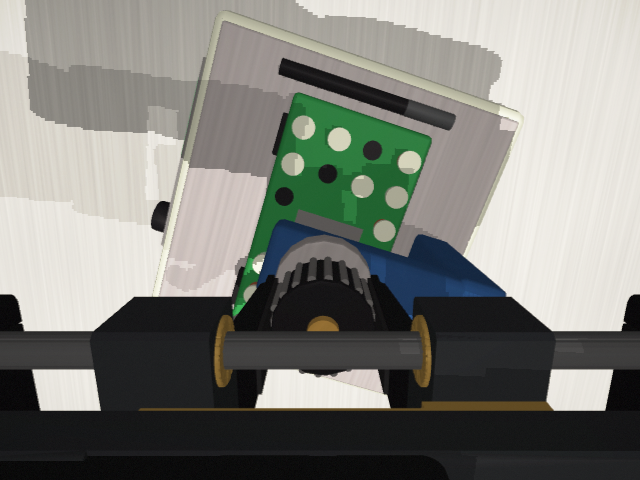

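View pics/s5.png

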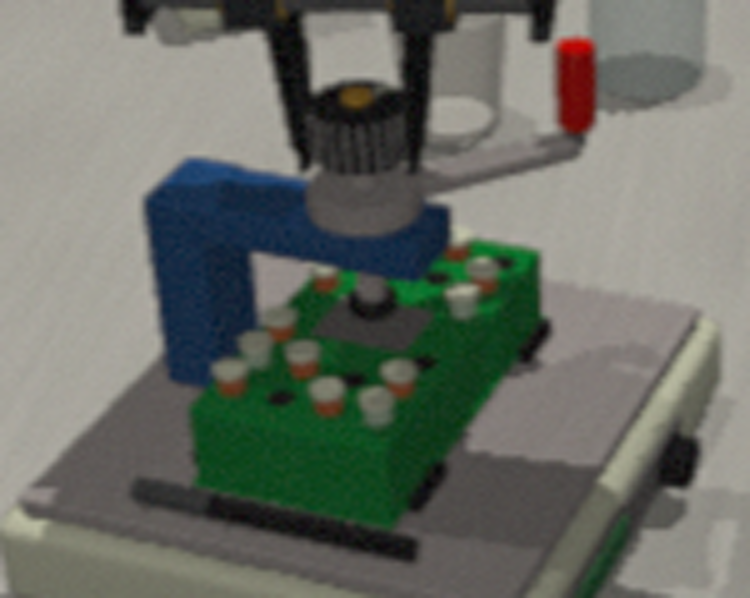

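Request:
drive_tool([
  {"dx": 0, "dy": 0, "dz": 0, "yaw": -5},
  {"dx": 0, "dy": 0, "dz": 0, "yaw": -5},
  {"dx": 0, "dy": 0, "dz": 0, "yaw": -5},
  {"dx": 0, "dy": 0, "dz": 0, "yaw": -5},
  {"dx": 0, "dy": 0, "dz": 0, "yaw": -5},
])

```text
t: 6.3
eef_pos: [597.3, 18.5, 191.8]
tcp_rot: [-3.14, -0.0, 1.187]
ft_force: [-4.8, 3.4, 5.9]
opening: 0.415
```

Request:
drive_tool([
  {"dx": 0, "dy": 0, "dz": 0, "yaw": -5},
  {"dx": 0, "dy": 0, "dz": 0, "yaw": -5},
  {"dx": 0, "dy": 0, "dz": 0, "yaw": -5},
  {"dx": 0, "dy": 0, "dz": 0, "yaw": -5},
  {"dx": 0, "dy": 0, "dz": 0, "yaw": 0},
])

```text
t: 6.72
eef_pos: [597.4, 18.7, 191.8]
tcp_rot: [-3.14, 0.0, 0.836]
ft_force: [-4.6, 4.4, 6.0]
opening: 0.417
```

Request:
drive_tool([
  {"dx": 0, "dy": 0, "dz": 0, "yaw": 0},
  {"dx": 0, "dy": 0, "dz": 0, "yaw": 0},
  {"dx": 0, "dy": 0, "dz": 0, "yaw": 0},
  {"dx": 0, "dy": 0, "dz": 0, "yaw": 0},
  {"dx": 0, "dy": 0, "dz": 0, "yaw": 0},
], grip=1)

```text
t: 7.13
eef_pos: [598.1, 17.9, 191.6]
tcp_rot: [3.141, 0.0, 0.838]
ft_force: [0.1, 0.1, -0.5]
opening: 0.712
```

Request:
drive_tool([
  {"dx": 0, "dy": 0, "dz": 0, "yaw": 0},
  {"dx": 0, "dy": 0, "dz": 0, "yaw": 0},
  {"dx": 0, "dy": 0, "dz": 30, "yaw": 0},
  {"dx": 0, "dy": 0, "dz": 30, "yaw": 0},
])

```text
t: 7.47
eef_pos: [597.4, 18.0, 251.1]
tcp_rot: [-3.139, 0.002, 0.838]
ft_force: [0.4, -1.0, 0.5]
opening: 0.974
```

```bash
python3 - <<'E'
from h import *
s=env.state();print(s['t'],s['eef_pos'],s['tcp_rot'],s['ft_force'],s['moment'],s['opening'],s['joints'])
save('w6',env.read_camera('wrist'))
im=env.read_camera('side')
save('s6',cv2.resize(im[190:320,190:340],None,fx=5,fy=4.6,interpolation=cv2.INTER_CUBIC))
for r in env.place_of('lever_grip','side')[:2]: print(r,atz('side',r['pixel'],208))
E
```

```text
7.4667 [597.37233367  17.99533168 251.07253318] [-3.13881464e+00  2.23855661e-03  8.37836865e-01] [ 0.3618588  -1.00497164  0.53392263] [ 0.02210047  0.03780176 -0.00828157] 0.9744517214609466 [-8.03342040e-02  4.19292181e-01  1.57931976e+00 -1.00393878e-04
  1.14654724e+00  6.52669856e-01]
{'pixel': [305.7, 206.3], 'conf': 0.56} [513.55978547 -39.66213681 208.        ]
```

View pics/w6.png

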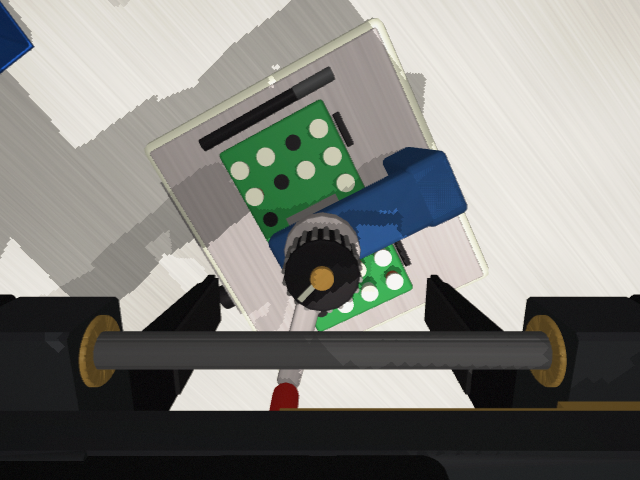

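View pics/s6.png

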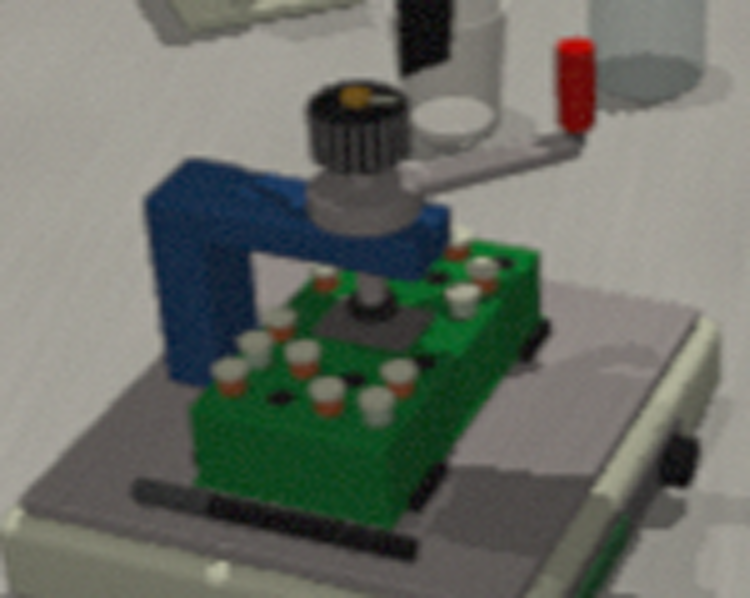

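Request:
drive_tool([
  {"dx": -20, "dy": -14, "dz": 0, "yaw": -7},
  {"dx": -20, "dy": -14, "dz": 0, "yaw": -7},
  {"dx": -20, "dy": -15, "dz": 0, "yaw": -7},
  {"dx": -22, "dy": -15, "dz": 0, "yaw": -7},
  {"dx": 0, "dy": 0, "dz": 0, "yaw": -7},
])

```text
t: 8.03
eef_pos: [512.7, -41.4, 250.7]
tcp_rot: [-3.141, 0.003, 0.22]
ft_force: [1.4, -0.2, -0.2]
opening: 1.004
```

Request:
drive_tool([
  {"dx": 0, "dy": 0, "dz": 0, "yaw": -7},
  {"dx": 0, "dy": 0, "dz": 0, "yaw": -7},
  {"dx": 0, "dy": 0, "dz": 0, "yaw": -7},
  {"dx": 0, "dy": 0, "dz": 0, "yaw": -6},
  {"dx": 0, "dy": 0, "dz": 0, "yaw": 0},
])

```text
t: 8.45
eef_pos: [515.6, -40.0, 250.7]
tcp_rot: [3.141, 0.001, -0.249]
ft_force: [0.6, 0.2, -0.3]
opening: 1.003
```

```bash
python3 - <<'E'
from h import *
s=env.state();print(s['t'],s['eef_pos'],s['tcp_rot'],s['joints'])
im=env.read_camera('wrist');save('w7',im)
hsv=cv2.cvtColor(im,cv2.COLOR_RGB2HSV);m=((hsv[...,0]<6)|(hsv[...,0]>174))&(hsv[...,1]>180)&(hsv[...,2]>90)
ys,xs=np.nonzero(m);print(m.sum(),xs.min() if m.any() else 0,xs.max() if m.any() else 0,ys.min() if m.any() else 0,ys.max() if m.any() else 0)
for z in (195,208,226): print(proj('wrist',(515.4,-39.4,z)))
for r in env.place_of('lever_grip','wrist')[:2]: print(r,atz('wrist',r['pixel'],208))
E
```

```text
8.45 [515.61610311 -39.96159284 250.7032552 ] [ 3.14142415e+00  1.48079139e-03 -2.49072183e-01] [-2.05066816e-01  2.99734769e-01  1.77076975e+00 -1.17483909e-04
  1.07257491e+00  1.61485779e+00]
1330 301 333 247 297
[[320.59843409 261.81672391]]
[[320.49463752 268.84720566]]
[[320.33000255 279.9984721 ]]
{'pixel': [317.8, 272.2], 'conf': 0.68} [513.89277427 -37.46530103 208.        ]
```

View pics/w7.png

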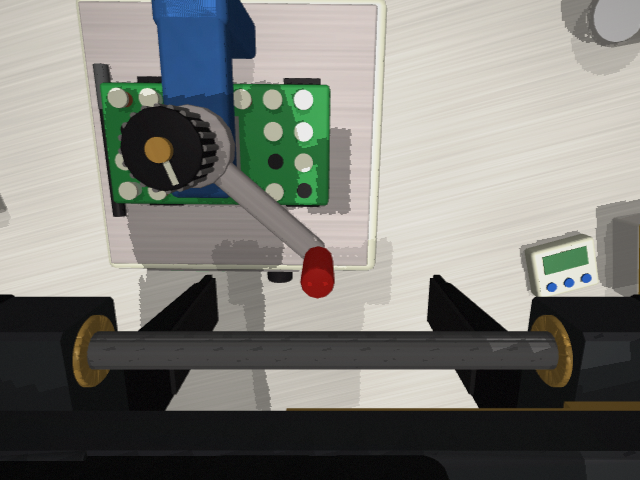

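Request:
drive_tool([
  {"dx": -1, "dy": 1, "dz": -31, "yaw": 0},
  {"dx": 0, "dy": 0, "dz": -30, "yaw": 0},
  {"dx": 0, "dy": 0, "dz": 0, "yaw": 0},
  {"dx": 0, "dy": 0, "dz": 0, "yaw": 0},
  {"dx": 0, "dy": 0, "dz": 0, "yaw": 0},
], grip=0.3)

```text
t: 8.97
eef_pos: [515.6, -39.1, 191.8]
tcp_rot: [3.142, -0.001, -0.243]
ft_force: [0.3, 0.4, -0.5]
opening: 0.705
```

Request:
drive_tool([
  {"dx": 0, "dy": 0, "dz": 0, "yaw": 0},
  {"dx": 0, "dy": 0, "dz": 0, "yaw": 0},
  {"dx": 0, "dy": 0, "dz": 0, "yaw": 0},
  {"dx": 0, "dy": 0, "dz": 0, "yaw": 0},
  {"dx": 0, "dy": 0, "dz": 0, "yaw": 0},
], grip=0)

```text
t: 9.38
eef_pos: [515.1, -39.0, 191.1]
tcp_rot: [3.142, -0.001, -0.244]
ft_force: [0.5, -0.2, -0.1]
opening: 0.355
```

Request:
drive_tool([
  {"dx": 0, "dy": 0, "dz": 0, "yaw": 0},
  {"dx": 0, "dy": 0, "dz": 0, "yaw": 0},
  {"dx": 0, "dy": 0, "dz": 0, "yaw": 0},
  {"dx": 0, "dy": 0, "dz": 0, "yaw": 0},
  {"dx": 0, "dy": 0, "dz": 0, "yaw": 0},
])

```text
t: 9.8
eef_pos: [515.3, -37.6, 190.7]
tcp_rot: [-3.139, -0.0, -0.245]
ft_force: [2.0, 10.7, -0.1]
opening: 0.185
```

```bash
python3 - <<'E'
from h import *
s=env.state();print(s['t'],s['eef_pos'],s['tcp_rot'],s['ft_force'],s['moment'],s['opening'])
save('w8',env.read_camera('wrist'))
p=atz('wrist',(158,150),225);print(p)
# swing waypoints
for C in [(597.6,17.8)]:
  C=np.array(C);h0=s['eef_pos'][:2];v=h0-C;r=np.hypot(*v);a0=np.degrees(np.arctan2(v[1],v[0]))%360;print('r',r,'a0',a0)
  prev=h0
  for i in range(0,18):
    th=i*0.1;a=np.radians(a0)-th;p=C+100*np.array([np.cos(a),np.sin(a)]);print(round(th,1),np.round(p,1),np.round(p-prev,1));prev=p
E
```

```text
9.8 [515.29213484 -37.58262837 190.72037639] [-3.13920628e+00 -1.45208516e-05 -2.44756543e-01] [ 2.01668387 10.67655943 -0.12981612] [ 2.03364647 -0.30599449  0.0063452 ] 0.1845226393489848
[592.12392909  -2.0771432  225.        ]
r 99.20594837095041 a0 213.93549163332517
0.0 [514.6 -38. ] [-0.7 -0.4]
0.1 [509.5 -29.5] [-5.2  8.6]
0.2 [505.2 -20.4] [-4.3  9. ]
0.3 [501.8 -11. ] [-3.4  9.4]
0.4 [499.4  -1.3] [-2.4  9.7]
0.5 [498.    8.6] [-1.4  9.9]
0.6 [497.6  18.6] [-0.4 10. ]
0.7 [498.2  28.6] [ 0.6 10. ]
0.8 [499.7  38.4] [1.6 9.9]
0.9 [502.3  48.1] [2.5 9.7]
1.0 [505.8  57.5] [3.5 9.4]
1.1 [510.2  66.4] [4.4 9. ]
1.2 [515.5  74.9] [5.3 8.5]
1.3 [521.6  82.8] [6.1 7.9]
1.4 [528.5  90.1] [6.9 7.3]
1.5 [536.   96.6] [7.6 6.5]
1.6 [544.2 102.4] [8.2 5.8]
1.7 [552.9 107.3] [8.7 4.9]
```

View pics/w8.png

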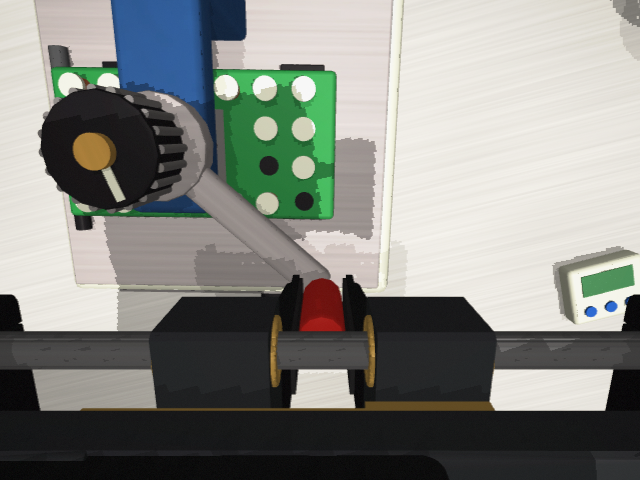

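Request:
drive_tool([
  {"dx": -5.0, "dy": 9.5, "dz": 0, "yaw": 0},
  {"dx": -4.5, "dy": 9, "dz": 0, "yaw": 0},
  {"dx": -3.5, "dy": 9.5, "dz": 0, "yaw": 0},
  {"dx": -2.5, "dy": 9.5, "dz": 0, "yaw": 0},
])

```text
t: 10.18
eef_pos: [499.9, -0.6, 190.9]
tcp_rot: [-3.141, -0.003, -0.244]
ft_force: [9.5, 1.1, -3.8]
opening: 0.183
```

Request:
drive_tool([
  {"dx": -1.5, "dy": 10, "dz": 0, "yaw": 0},
  {"dx": -0.5, "dy": 10, "dz": 0, "yaw": 0},
  {"dx": 0, "dy": 0, "dz": 0, "yaw": 0},
])

```text
t: 10.43
eef_pos: [498.2, 20.2, 190.9]
tcp_rot: [-3.141, -0.003, -0.243]
ft_force: [7.6, 2.4, -3.1]
opening: 0.187
```

```bash
cat > f.py <<'E'
from h import *
C=np.array([597.6,17.8])
s=env.state();v=s['eef_pos'][:2]-C;a=np.arctan2(v[1],v[0])%(2*np.pi);th=np.radians(213.9)-a
t=np.array([np.sin(a),-np.cos(a)]);r=v/np.hypot(*v);F=s['ft_force'][:2]
print('t',s['t'],'pos',s['eef_pos'],'th',th,'r',np.hypot(*v),'Ft(on tool along swing)',F@t,'Fr',F@r,'Fz',s['ft_force'][2],s['opening'])
E
python3 f.py
```

```text
t 10.4333 pos [498.16441142  20.20596616 190.89661729] th 0.6158581239562597 r 99.4646919727632 Ft(on tool along swing) 2.5619521859826566 Fr -7.521061844018766 Fz -3.070583117594929 0.18737969586829362
```

Request:
drive_tool([
  {"dx": 1.5, "dy": 5, "dz": 0, "yaw": 0},
  {"dx": 0.5, "dy": 5, "dz": 0, "yaw": 0},
  {"dx": 0.5, "dy": 0, "dz": 0, "yaw": 0},
])

```text
t: 10.68
eef_pos: [499.0, 29.7, 190.7]
tcp_rot: [3.141, 0.002, -0.244]
ft_force: [-7.0, 2.7, 5.6]
opening: 0.186
```

```bash
python3 f.py
```

```text
t 10.6833 pos [499.01245696  29.65440341 190.68083366] th 0.7113345008003895 r 99.29768639548001 Ft(on tool along swing) 1.8216190610937164 Fr 7.259960405429774 Fz 5.617281253054191 0.1864184730753841
```

Request:
drive_tool([
  {"dx": 0.5, "dy": 5, "dz": 0, "yaw": 0},
  {"dx": 0.8, "dy": 5, "dz": 0, "yaw": 0},
  {"dx": 0, "dy": 0, "dz": 0, "yaw": 0},
])

```text
t: 10.93
eef_pos: [500.6, 39.3, 190.7]
tcp_rot: [3.142, 0.001, -0.244]
ft_force: [-5.6, 2.3, 5.2]
opening: 0.184
```

```bash
python3 f.py
```

```text
t 10.9333 pos [500.57722442  39.32254327 190.68236889] th 0.8099615795675517 r 99.3812801791998 Ft(on tool along swing) 1.032620809754003 Fr 6.0045717384028565 Fz 5.179260735367867 0.18405755913483024
```

No resistance at 0.81 rad. On in small steps.

Request:
drive_tool([
  {"dx": 0.5, "dy": 5, "dz": 0, "yaw": 0},
  {"dx": 0, "dy": 0, "dz": 0, "yaw": 0},
])

```text
t: 11.1
eef_pos: [501.6, 44.0, 190.7]
tcp_rot: [-3.141, 0.0, -0.244]
ft_force: [-2.7, 3.1, 4.1]
opening: 0.185
```

```bash
python3 f.py
```

```text
t 11.1 pos [501.63004502  44.04422477 190.72306676] th 0.8586032617248991 r 99.4936761467372 Ft(on tool along swing) 2.2752111287091523 Fr 3.3960506588173875 Fz 4.084236429579405 0.18463683295278335
```

Request:
drive_tool([
  {"dx": 1.2, "dy": 5, "dz": 0, "yaw": 0},
  {"dx": 0, "dy": 0, "dz": 0, "yaw": 0},
])

```text
t: 11.27
eef_pos: [503.0, 48.9, 190.7]
tcp_rot: [3.141, 0.0, -0.244]
ft_force: [-2.5, 1.1, 4.2]
opening: 0.183
```

```bash
python3 f.py
```

```text
t 11.2667 pos [503.04815395  48.9191026  190.69466079] th 0.909622289135918 r 99.54119819445307 Ft(on tool along swing) 0.25652267004475465 Fr 2.7199017662041336 Fz 4.178149245564676 0.18316401367266893
```

Request:
drive_tool([
  {"dx": 1.5, "dy": 4.7, "dz": 0, "yaw": 0},
  {"dx": 0, "dy": 0, "dz": 0, "yaw": 0},
])

```text
t: 11.43
eef_pos: [504.6, 53.5, 190.7]
tcp_rot: [3.141, 0.0, -0.244]
ft_force: [-2.7, -0.8, 4.8]
opening: 0.186
```

```bash
python3 f.py
```

```text
t 11.4333 pos [504.62998363  53.52552514 190.69029049] th 0.9585389481965598 r 99.59787693760967 Ft(on tool along swing) -1.6744597694437284 Fr 2.1986159990234766 Fz 4.829586061529643 0.1855499479308118
```

Request:
drive_tool([
  {"dx": 1.7, "dy": 4.7, "dz": 0, "yaw": 0},
  {"dx": 0, "dy": 0, "dz": 0, "yaw": 0},
])

```text
t: 11.6
eef_pos: [506.4, 58.0, 190.7]
tcp_rot: [3.141, -0.0, -0.244]
ft_force: [-2.7, -1.7, 4.5]
opening: 0.187
```

```bash
python3 f.py
```

```text
t 11.6 pos [506.41321002  58.04055816 190.68529234] th 1.007260529879551 r 99.67112514502888 Ft(on tool along swing) -2.621539628193223 Fr 1.769056509103411 Fz 4.472939733446138 0.1867526899034048
```

Request:
drive_tool([
  {"dx": 1.8, "dy": 4.6, "dz": 0, "yaw": 0},
  {"dx": 0, "dy": 0, "dz": 0, "yaw": 0},
  {"dx": 0, "dy": 0, "dz": 0, "yaw": 0},
])

```text
t: 11.85
eef_pos: [508.2, 62.2, 190.7]
tcp_rot: [3.141, -0.001, -0.244]
ft_force: [-1.5, -4.3, 4.5]
opening: 0.183
```

```bash
python3 f.py
```

```text
t 11.85 pos [508.24654502  62.22967049 190.67274167] th 1.0530998274529169 r 99.789957093387 Ft(on tool along swing) -4.514824948266507 Fr -0.6167483372068152 Fz 4.468230601613614 0.18297074740358132
```

Request:
drive_tool([
  {"dx": 2.1, "dy": 4.5, "dz": 0, "yaw": 0},
  {"dx": 0, "dy": 0, "dz": 0, "yaw": 0},
  {"dx": 0, "dy": 0, "dz": 0, "yaw": 0},
])

```text
t: 12.1
eef_pos: [510.5, 66.6, 190.7]
tcp_rot: [3.141, -0.001, -0.244]
ft_force: [0.4, -5.8, 3.5]
opening: 0.182
```

```bash
python3 f.py; python3 - <<'E'
from h import *
im=env.read_camera('side')
save('s7',cv2.resize(im[190:320,190:340],None,fx=5,fy=4.6,interpolation=cv2.INTER_CUBIC))
E
```

```text
t 12.1 pos [510.47137168  66.61922673 190.70117188] th 1.1023925158373244 r 99.87349383781577 Ft(on tool along swing) -4.814151487641026 Fr -3.182334092588099 Fz 3.5274044467675116 0.18222516583516674
```

View pics/s7.png

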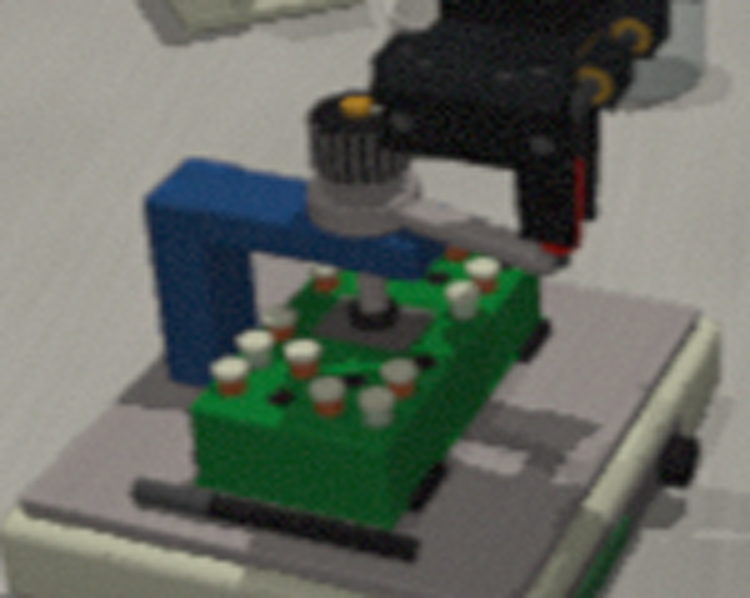

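Request:
drive_tool([
  {"dx": -4.4, "dy": -9, "dz": 0, "yaw": 0},
  {"dx": -3.5, "dy": -9.4, "dz": 0, "yaw": 0},
  {"dx": -2.5, "dy": -9.7, "dz": 0, "yaw": 0},
  {"dx": -1.6, "dy": -9.9, "dz": 0, "yaw": 0},
  {"dx": -0.6, "dy": -10, "dz": 0, "yaw": 0},
])

```text
t: 12.57
eef_pos: [498.1, 18.1, 190.8]
tcp_rot: [-3.14, -0.002, -0.245]
ft_force: [9.3, 1.6, -1.8]
opening: 0.187
```

Request:
drive_tool([
  {"dx": 0.4, "dy": -10, "dz": 0, "yaw": 0},
  {"dx": 0, "dy": 0, "dz": 0, "yaw": 0},
  {"dx": 0, "dy": 0, "dz": 0, "yaw": 0},
])

```text
t: 12.82
eef_pos: [498.7, 7.9, 190.8]
tcp_rot: [-3.141, -0.002, -0.246]
ft_force: [5.7, 1.6, -0.5]
opening: 0.181
```

```bash
python3 f.py
```

```text
t 12.8167 pos [498.69983199   7.88821261 190.78886972] th 0.49178002126164566 r 99.39560735385875 Ft(on tool along swing) 0.9722424388918 Fr -5.862199378710844 Fz -0.49310995185558004 0.18062173986060043
```

Request:
drive_tool([
  {"dx": 0, "dy": 0, "dz": 0, "yaw": 0},
  {"dx": 0, "dy": 0, "dz": 0, "yaw": 0},
  {"dx": 0, "dy": 0, "dz": 0, "yaw": 0},
  {"dx": 0, "dy": 0, "dz": 0, "yaw": 0},
  {"dx": 0, "dy": 0, "dz": 0, "yaw": 0},
], grip=1)

```text
t: 13.23
eef_pos: [497.6, 9.0, 190.5]
tcp_rot: [3.142, 0.001, -0.244]
ft_force: [0.0, 0.7, -0.7]
opening: 0.478
```

Request:
drive_tool([
  {"dx": 0, "dy": 0, "dz": 30, "yaw": 0},
  {"dx": 0, "dy": 0, "dz": 30, "yaw": 0},
  {"dx": 0, "dy": 0, "dz": 0, "yaw": 0},
])

```text
t: 13.48
eef_pos: [499.5, 8.9, 255.2]
tcp_rot: [-3.141, -0.007, -0.244]
ft_force: [0.0, 0.3, 0.0]
opening: 0.689
```

```bash
python3 f.py;  python3 - <<'E'
from h import *
im=env.read_camera('wrist');save('w9',im)
im=env.read_camera('side')
save('s9',cv2.resize(im[190:320,190:340],None,fx=5,fy=4.6,interpolation=cv2.INTER_CUBIC))
E
```

```text
t 13.4833 pos [499.53857022   8.93670726 255.19969001] th 0.5015264435836988 r 98.46116985470908 Ft(on tool along swing) 0.33479976931664157 Fr -0.03197172817879372 Fz 0.015185238520563471 0.68879239008285
```

View pics/w9.png

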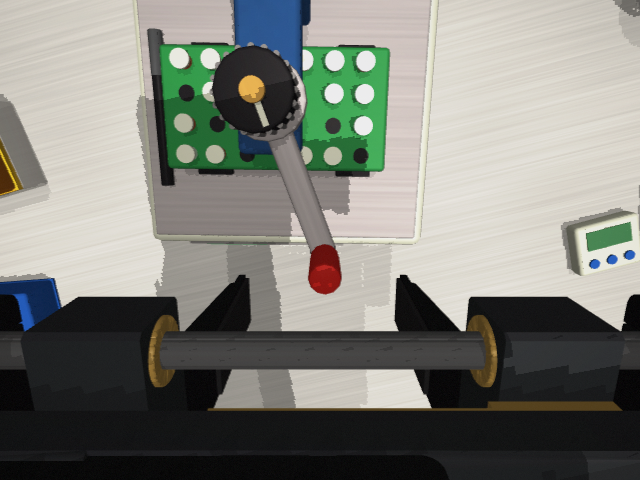

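View pics/s9.png

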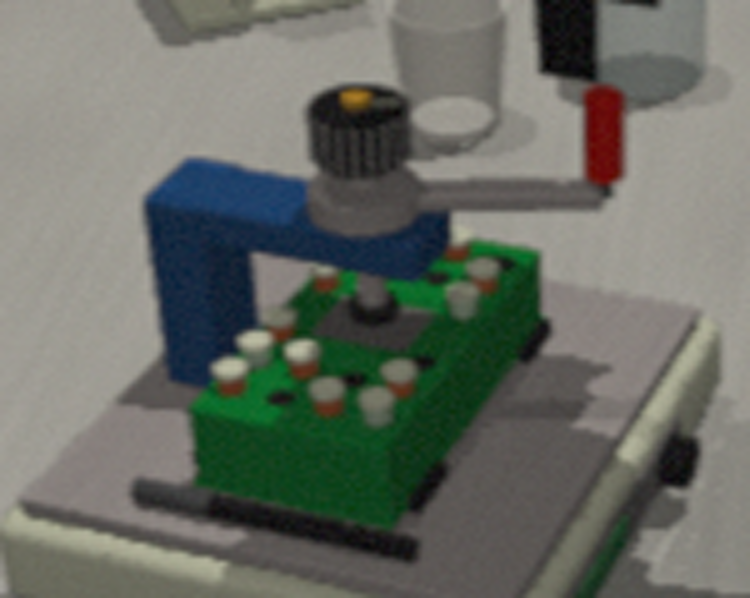

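Request:
drive_tool([
  {"dx": 33, "dy": 3, "dz": 0, "yaw": 0},
  {"dx": 33, "dy": 3, "dz": 0, "yaw": 0},
  {"dx": 34, "dy": 3, "dz": 0, "yaw": 0},
  {"dx": 0, "dy": 0, "dz": 0, "yaw": 0},
  {"dx": 0, "dy": 0, "dz": -10, "yaw": 0},
])

```text
t: 14.0
eef_pos: [598.8, 18.2, 239.6]
tcp_rot: [3.141, 0.0, -0.244]
ft_force: [0.5, -0.5, -0.5]
opening: 0.999
```

Request:
drive_tool([
  {"dx": 0, "dy": 0, "dz": -25, "yaw": 0},
  {"dx": 0, "dy": 0, "dz": -25, "yaw": 0},
  {"dx": 0, "dy": 0, "dz": 0, "yaw": 0},
  {"dx": 0, "dy": 0, "dz": 0, "yaw": 0},
])

```text
t: 14.33
eef_pos: [596.5, 18.0, 189.4]
tcp_rot: [3.141, 0.004, -0.244]
ft_force: [0.9, -0.2, 0.6]
opening: 1.004
```

Request:
drive_tool([
  {"dx": 0, "dy": 0, "dz": 0, "yaw": 0},
  {"dx": 0, "dy": 0, "dz": 0, "yaw": 0},
  {"dx": 0, "dy": 0, "dz": 0, "yaw": 0},
  {"dx": 0, "dy": 0, "dz": 0, "yaw": 0},
  {"dx": 0, "dy": 0, "dz": 0, "yaw": 0},
], grip=0)

```text
t: 14.75
eef_pos: [598.0, 18.0, 191.3]
tcp_rot: [-3.142, -0.001, -0.244]
ft_force: [0.8, -0.2, -0.3]
opening: 0.703
```

Request:
drive_tool([
  {"dx": 0, "dy": 0, "dz": 0, "yaw": 0},
  {"dx": 0, "dy": 0, "dz": 0, "yaw": 0},
  {"dx": 0, "dy": 0, "dz": 0, "yaw": 0},
  {"dx": 0, "dy": 0, "dz": 0, "yaw": 0},
  {"dx": 0, "dy": 0, "dz": 0, "yaw": 0},
])

```text
t: 15.17
eef_pos: [598.0, 18.4, 190.7]
tcp_rot: [-3.141, -0.0, -0.244]
ft_force: [0.6, 3.0, 0.8]
opening: 0.418
```

Request:
drive_tool([
  {"dx": 0, "dy": 0, "dz": 0, "yaw": 0},
  {"dx": 0, "dy": 0, "dz": 0, "yaw": 0},
  {"dx": 0, "dy": 0, "dz": 0, "yaw": 0},
])

```text
t: 15.42
eef_pos: [598.0, 18.3, 190.7]
tcp_rot: [-3.141, -0.0, -0.244]
ft_force: [1.6, 4.2, 1.1]
opening: 0.414
```

```bash
python3 f.py;  python3 - <<'E'
from h import *
s=env.state();print(s['moment'],s['tcp_rot'])
im=env.read_camera('wrist');save('w10',im)
E
```

```text
t 15.4167 pos [598.0231904   18.34328889 190.74783359] th 2.8242309525315723 r 0.6886602487543372 Ft(on tool along swing) -1.2864733835695763 Fr 4.319676277578083 Fz 1.0621812887256867 0.41388725036310403
[ 0.87737931 -0.07039134  0.0300461 ] [-3.14118934e+00 -2.09887952e-04 -2.44268936e-01]
```

View pics/w10.png

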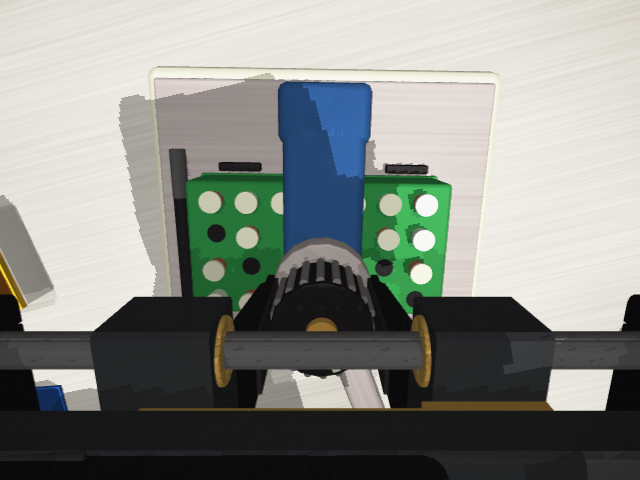

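Request:
drive_tool([
  {"dx": 0, "dy": 0, "dz": 0, "yaw": -5},
  {"dx": 0, "dy": 0, "dz": 0, "yaw": -5},
  {"dx": 0, "dy": 0, "dz": 0, "yaw": -5},
  {"dx": 0, "dy": 0, "dz": 0, "yaw": -2},
  {"dx": 0, "dy": 0, "dz": 0, "yaw": 0},
])

```text
t: 15.88
eef_pos: [597.9, 18.2, 190.7]
tcp_rot: [3.142, -0.0, -0.542]
ft_force: [0.5, 4.6, 1.3]
opening: 0.416
```

```bash
python3 - <<'E'
from h import *
s=env.state();print(s['moment'],s['tcp_rot'])
E
```

```text
[0.93768535 0.07624031 0.35674115] [ 3.14157417e+00 -5.49638108e-05 -5.41909833e-01]
```

Request:
drive_tool([
  {"dx": 0, "dy": 0, "dz": 0, "yaw": 0},
  {"dx": 0, "dy": 0, "dz": 0, "yaw": 0},
  {"dx": 0, "dy": 0, "dz": 0, "yaw": 0},
  {"dx": 0, "dy": 0, "dz": 0, "yaw": 0},
  {"dx": 0, "dy": 0, "dz": 0, "yaw": 0},
], grip=0.9)

```text
t: 16.3
eef_pos: [597.9, 17.8, 190.6]
tcp_rot: [3.141, 0.0, -0.541]
ft_force: [-0.1, -0.1, 0.8]
opening: 0.712
```

Request:
drive_tool([
  {"dx": 0, "dy": 0, "dz": 30, "yaw": 0},
  {"dx": 0, "dy": 0, "dz": 30, "yaw": 0},
  {"dx": 0, "dy": 0, "dz": 0, "yaw": 5},
  {"dx": -33, "dy": -3, "dz": 0, "yaw": 6},
  {"dx": -33, "dy": -3, "dz": 0, "yaw": 6},
])

```text
t: 16.72
eef_pos: [531.5, 11.9, 250.3]
tcp_rot: [3.141, -0.0, -0.239]
ft_force: [-0.1, -0.8, -0.1]
opening: 0.896
```

Request:
drive_tool([
  {"dx": -34, "dy": -3, "dz": 0, "yaw": 0},
  {"dx": 0, "dy": 0, "dz": 0, "yaw": 0},
  {"dx": 0, "dy": 0, "dz": 0, "yaw": 0},
])

```text
t: 16.97
eef_pos: [497.1, 8.8, 251.4]
tcp_rot: [3.142, -0.001, -0.245]
ft_force: [-0.0, 0.1, -0.4]
opening: 0.899
```

```bash
python3 f.py;  python3 - <<'E'
from h import *
im=env.read_camera('wrist');save('w11',im)
E
```

```text
t 16.9667 pos [497.08208999   8.84548047 251.37878875] th 0.5028173336234882 r 100.91597323056656 Ft(on tool along swing) 0.0790835751827758 Fr 0.04295924949595251 Fz -0.3675589341437333 0.8993159721469614
```

View pics/w11.png

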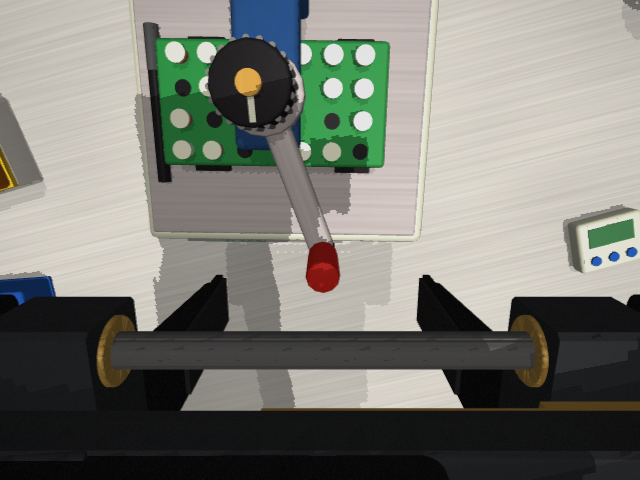

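Request:
drive_tool([
  {"dx": 0.5, "dy": 0, "dz": -30, "yaw": 0},
  {"dx": 0, "dy": 0, "dz": -30, "yaw": 0},
  {"dx": 0, "dy": 0, "dz": 0, "yaw": 0},
  {"dx": 0, "dy": 0, "dz": 0, "yaw": 0},
  {"dx": 0, "dy": 0, "dz": 0, "yaw": 0},
], grip=0.35)

```text
t: 17.43
eef_pos: [499.5, 9.0, 191.6]
tcp_rot: [3.142, -0.001, -0.244]
ft_force: [0.1, 0.1, -0.0]
opening: 0.606
```

Request:
drive_tool([
  {"dx": 0, "dy": 0, "dz": 0, "yaw": 0},
  {"dx": 0, "dy": 0, "dz": 0, "yaw": 0},
  {"dx": 0, "dy": 0, "dz": 0, "yaw": 0},
  {"dx": 0, "dy": 0, "dz": 0, "yaw": 0},
  {"dx": 0, "dy": 0, "dz": 0, "yaw": 0},
], grip=0)

```text
t: 17.85
eef_pos: [498.5, 9.0, 191.1]
tcp_rot: [-3.142, -0.001, -0.244]
ft_force: [0.2, 0.2, -0.3]
opening: 0.262
```

Request:
drive_tool([
  {"dx": 0, "dy": 0, "dz": 0, "yaw": 0},
  {"dx": 0, "dy": 0, "dz": 0, "yaw": 0},
  {"dx": 0, "dy": 0, "dz": 0, "yaw": 0},
  {"dx": 0, "dy": 0, "dz": 0, "yaw": 0},
])

```text
t: 18.18
eef_pos: [498.4, 9.0, 190.8]
tcp_rot: [3.142, -0.0, -0.244]
ft_force: [-1.0, -0.6, 2.0]
opening: 0.182
```

```bash
python3 f.py
```

```text
t 18.1833 pos [498.42836816   9.02126126 190.80918566] th 0.5033760842577113 r 99.5594235394976 Ft(on tool along swing) -0.488010364311878 Fr 1.0826851574403318 Fz 1.9863012952613968 0.18158827713245007
```

Request:
drive_tool([
  {"dx": -0.3, "dy": 5, "dz": 0, "yaw": 0},
  {"dx": -0.1, "dy": 5, "dz": 0, "yaw": 0},
  {"dx": 0, "dy": 0, "dz": 0, "yaw": 0},
])

```text
t: 18.43
eef_pos: [498.0, 19.9, 190.8]
tcp_rot: [-3.141, -0.0, -0.244]
ft_force: [-1.8, 1.7, 4.2]
opening: 0.181
```

```bash
python3 f.py
```

```text
t 18.4333 pos [497.97566219  19.91557389 190.75764602] th 0.6128989379506833 r 99.64679792683293 Ft(on tool along swing) 1.6249758131176575 Fr 1.8758817792093074 Fz 4.193472328655616 0.1814988784808404
```

Request:
drive_tool([
  {"dx": 0.2, "dy": 5, "dz": 0, "yaw": 0},
  {"dx": 0.4, "dy": 5, "dz": 0, "yaw": 0},
  {"dx": 0, "dy": 0, "dz": 0, "yaw": 0},
])

```text
t: 18.68
eef_pos: [498.6, 30.0, 190.7]
tcp_rot: [-3.141, 0.0, -0.244]
ft_force: [-1.1, 1.3, 5.7]
opening: 0.185
```

```bash
python3 f.py
```

```text
t 18.6833 pos [498.62206522  29.96405602 190.72340795] th 0.7139500810624089 r 99.72259439416645 Ft(on tool along swing) 1.1804028158077282 Fr 1.2938690688041916 Fz 5.666923512716205 0.18524870140117353
```

Request:
drive_tool([
  {"dx": 0.6, "dy": 5, "dz": 0, "yaw": 0},
  {"dx": 0, "dy": 0, "dz": 0, "yaw": 0},
])

```text
t: 18.85
eef_pos: [499.3, 34.7, 190.7]
tcp_rot: [-3.141, 0.0, -0.244]
ft_force: [-1.3, 2.0, 4.6]
opening: 0.181
```

```bash
python3 f.py
```

```text
t 18.85 pos [499.26007948  34.66661925 190.71415872] th 0.7615273466741841 r 99.77586287264647 Ft(on tool along swing) 1.7082233929974349 Fr 1.6439269676788884 Fz 4.6080311164151055 0.1809683047304503
```

Request:
drive_tool([
  {"dx": 0.8, "dy": 5, "dz": 0, "yaw": 0},
  {"dx": 0, "dy": 0, "dz": 0, "yaw": 0},
])

```text
t: 19.02
eef_pos: [500.2, 39.5, 190.7]
tcp_rot: [-3.141, -0.0, -0.244]
ft_force: [-0.5, 2.5, 5.0]
opening: 0.181
```

```bash
python3 f.py
```

```text
t 19.0167 pos [500.16063385  39.46161021 190.71839721] th 0.8104178848189845 r 99.81811174113935 Ft(on tool along swing) 2.353662884813642 Fr 1.0180886612368938 Fz 5.008342162672081 0.181034437115062
```

Request:
drive_tool([
  {"dx": 1.1, "dy": 4.9, "dz": 0, "yaw": 0},
  {"dx": 0, "dy": 0, "dz": 0, "yaw": 0},
])

```text
t: 19.18
eef_pos: [501.2, 44.1, 190.7]
tcp_rot: [3.141, -0.0, -0.244]
ft_force: [-1.5, -0.4, 5.0]
opening: 0.183
```

```bash
python3 f.py
```

```text
t 19.1833 pos [501.2338117   44.08561528 190.70953051] th 0.8579566001957977 r 99.88681503395723 Ft(on tool along swing) -0.8207532802342244 Fr 1.3528385453620115 Fz 5.018578942180983 0.18280396632439108
```

Request:
drive_tool([
  {"dx": 1.3, "dy": 4.8, "dz": 0, "yaw": 0},
  {"dx": 0, "dy": 0, "dz": 0, "yaw": 0},
])

```text
t: 19.35
eef_pos: [502.5, 48.6, 190.7]
tcp_rot: [3.141, -0.0, -0.244]
ft_force: [-2.7, -1.5, 5.0]
opening: 0.18
```

```bash
python3 f.py
```

```text
t 19.35 pos [502.5386536   48.63752651 190.70493715] th 0.9053521781240534 r 99.93804391425616 Ft(on tool along swing) -2.2597666347198317 Fr 2.135171166199188 Fz 4.964635252805212 0.18022145223215505
```

Request:
drive_tool([
  {"dx": 1.5, "dy": 4.7, "dz": 0, "yaw": 0},
  {"dx": 0, "dy": 0, "dz": 0, "yaw": 0},
])

```text
t: 19.52
eef_pos: [504.0, 53.1, 190.7]
tcp_rot: [3.141, -0.0, -0.244]
ft_force: [-1.8, -3.4, 5.5]
opening: 0.185
```

```bash
python3 f.py
```

```text
t 19.5167 pos [504.03791185  53.08394075 190.68808485] th 0.9522928054832547 r 99.9941038918661 Ft(on tool along swing) -3.786428881761728 Fr 0.5392253912572909 Fz 5.499572741855029 0.18459684361206594
```

Request:
drive_tool([
  {"dx": 4, "dy": 9.2, "dz": 0, "yaw": 0},
  {"dx": 5, "dy": 8.8, "dz": 0, "yaw": 0},
  {"dx": 0, "dy": 0, "dz": 0, "yaw": 0},
])

```text
t: 19.77
eef_pos: [513.0, 71.5, 190.6]
tcp_rot: [3.14, 0.001, -0.244]
ft_force: [-3.1, -5.2, 6.6]
opening: 0.181
```

```bash
python3 f.py
```

```text
t 19.7667 pos [513.01872122  71.49913822 190.64622151] th 1.1573406068430865 r 100.18777452920978 Ft(on tool along swing) -6.049269489506582 Fr -0.18734422039393708 Fz 6.641547285308272 0.1814570653303666
```

Request:
drive_tool([
  {"dx": 5.7, "dy": 8.2, "dz": 0, "yaw": 0},
  {"dx": 6.5, "dy": 7.6, "dz": 0, "yaw": 0},
  {"dx": 0, "dy": 0, "dz": 0, "yaw": 0},
])

```text
t: 20.02
eef_pos: [525.3, 87.5, 190.6]
tcp_rot: [3.141, 0.001, -0.244]
ft_force: [-4.4, -2.5, 7.5]
opening: 0.184
```

```bash
python3 f.py
```

```text
t 20.0167 pos [525.34597561  87.49187485 190.62736273] th 1.3590165561361554 r 100.38725746036084 Ft(on tool along swing) -4.854884053289102 Fr 1.4100761854284491 Fz 7.514732812402122 0.18425924713671032
```

Request:
drive_tool([
  {"dx": 7.3, "dy": 6.9, "dz": 0, "yaw": 0},
  {"dx": 0, "dy": 0, "dz": 0, "yaw": 0},
])

```text
t: 20.18
eef_pos: [532.7, 94.5, 190.7]
tcp_rot: [3.141, 0.001, -0.244]
ft_force: [-3.7, 0.2, 6.6]
opening: 0.182
```

```bash
python3 f.py
```

```text
t 20.1833 pos [532.73639071  94.47501806 190.6541602 ] th 1.4603219451225873 r 100.43080306728072 Ft(on tool along swing) -2.744483627941321 Fr 2.5601898974956243 Fz 6.61921410486475 0.18193807717498917
```

Request:
drive_tool([
  {"dx": 7.9, "dy": 6.1, "dz": 0, "yaw": 0},
  {"dx": 8.4, "dy": 5.3, "dz": 0, "yaw": 0},
  {"dx": 0, "dy": 0, "dz": 0, "yaw": 0},
])

```text
t: 20.43
eef_pos: [549.9, 106.3, 190.7]
tcp_rot: [-3.14, -0.001, -0.244]
ft_force: [0.9, 4.6, 5.2]
opening: 0.182
```

```bash
python3 f.py
```

```text
t 20.4333 pos [549.91588476 106.33533605 190.72528351] th 1.6684231429890928 r 100.55983579752419 Ft(on tool along swing) 3.017148473643168 Fr 3.6073478968061803 Fz 5.19804039742039 0.18223640936407118
```

Request:
drive_tool([
  {"dx": 5, "dy": 2.4, "dz": 0, "yaw": 0},
  {"dx": 0, "dy": 0, "dz": 0, "yaw": 0},
  {"dx": 0, "dy": 0, "dz": 0, "yaw": 0},
])

```text
t: 20.68
eef_pos: [553.6, 108.2, 190.7]
tcp_rot: [-3.141, 0.0, -0.244]
ft_force: [-0.8, 5.2, 5.1]
opening: 0.185
```

```bash
python3 f.py
```

```text
t 20.6833 pos [553.57364428 108.19277786 190.74630365] th 1.7092239549049322 r 100.54438963638994 Ft(on tool along swing) 1.544754675606204 Fr 5.00439468414019 Fz 5.132588357774857 0.18507976822626018
```

Request:
drive_tool([
  {"dx": 2.5, "dy": 1, "dz": 0, "yaw": 0},
  {"dx": 0, "dy": 0, "dz": 0, "yaw": 0},
  {"dx": 0, "dy": 0, "dz": 0, "yaw": 0},
])

```text
t: 20.93
eef_pos: [554.1, 108.4, 190.6]
tcp_rot: [3.14, 0.004, -0.244]
ft_force: [-12.1, -0.3, 11.9]
opening: 0.185
```

```bash
python3 f.py
```

```text
t 20.9333 pos [554.06389888 108.44980477 190.56918331] th 1.7147260657940984 r 100.56231504050918 Ft(on tool along swing) -11.05222021570442 Fr 4.993662073395448 Fz 11.91691086960379 0.1854012339845635
```

Request:
drive_tool([
  {"dx": 0, "dy": 0, "dz": 0, "yaw": 0},
  {"dx": 0, "dy": 0, "dz": 0, "yaw": 0},
  {"dx": 0, "dy": 0, "dz": 0, "yaw": 0},
  {"dx": 0, "dy": 0, "dz": 0, "yaw": 0},
  {"dx": 0, "dy": 0, "dz": 0, "yaw": 0},
], grip=0.7)

```text
t: 21.35
eef_pos: [556.3, 108.8, 190.4]
tcp_rot: [3.141, 0.0, -0.244]
ft_force: [-0.7, 0.7, 0.1]
opening: 0.477
```

Request:
drive_tool([
  {"dx": 0, "dy": 0, "dz": 20, "yaw": 0},
  {"dx": 0, "dy": 0, "dz": 30, "yaw": 0},
  {"dx": 0, "dy": 0, "dz": 30, "yaw": 0},
  {"dx": -30, "dy": 0, "dz": 10, "yaw": 0},
  {"dx": -10, "dy": 0, "dz": 0, "yaw": 0},
])

```text
t: 21.77
eef_pos: [515.0, 109.0, 282.9]
tcp_rot: [-3.141, -0.003, -0.244]
ft_force: [0.6, 0.9, 0.1]
opening: 0.7
```

```bash
python3 f.py;  python3 - <<'E'
from h import *
im=env.read_camera('wrist');save('w12',im)
im=env.read_camera('side');save('s12f',im)
save('s12',cv2.resize(im[190:320,190:340],None,fx=5,fy=4.6,interpolation=cv2.INTER_CUBIC))
h=proj('side',np.array([597.6,17.8,0])+np.array([100*np.cos(np.radians(213.9)-1.7),100*np.sin(np.radians(213.9)-1.7),208]));print(h)
for r in env.place_of('lever_grip','side')[:2]: print(r,atz('side',r['pixel'],208))
E
```

```text
t 21.7667 pos [515.02544231 109.01542541 282.93085091] th 1.4267440407501897 r 123.03987731949304 Ft(on tool along swing) 1.036635757347871 Fr 0.30317535155190817 Fz 0.07907758733922177 0.7002711215828636
[[276.67700195 242.5989654 ]]
{'pixel': [275.3, 242.2], 'conf': 0.66} [555.77899914 106.14588814 208.        ]
```

View pics/w12.png

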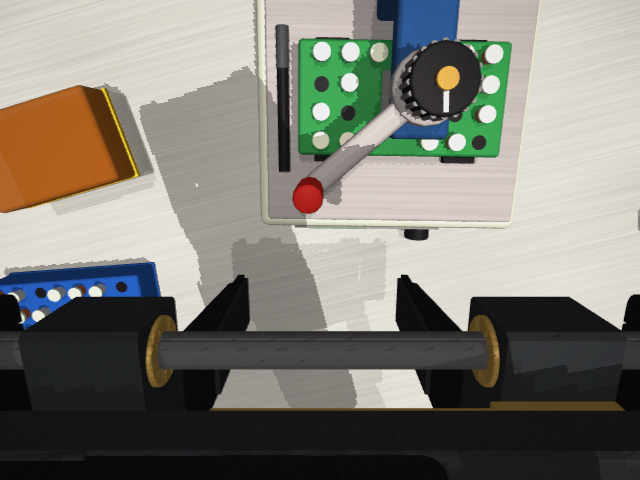

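View pics/s12.png

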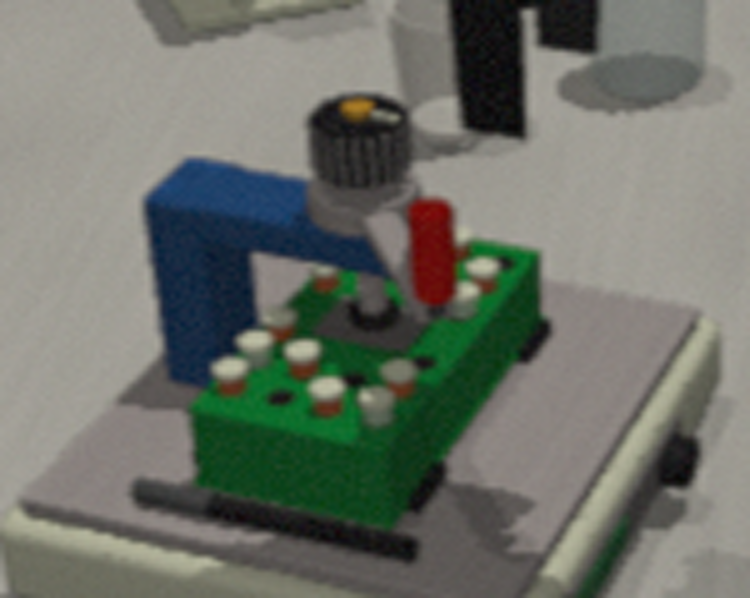

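The lever has stayed closed after release (handle at side pixel (275, 242), predicted (277, 243)). The foot is on the rack, and the rack and marker have not moved. The arm is clear of everything, so I'm handing the job in.

Request:
drive_tool([
  {"dx": 0, "dy": 0, "dz": 20, "yaw": 0},
  {"dx": 0, "dy": 0, "dz": 0, "yaw": 0},
  {"dx": 0, "dy": 0, "dz": 0, "yaw": 0},
  {"dx": 0, "dy": 0, "dz": 0, "yaw": 0},
])

```text
t: 22.25
eef_pos: [516.4, 108.9, 299.3]
tcp_rot: [3.141, 0.001, -0.244]
ft_force: [1.0, 0.5, 0.4]
opening: 0.699
```

```bash
python3 - <<'E'
from h import *
env.read_camera('side')
for r in env.place_of('lever_grip','side')[:1]: print(r)
print(env.state()['t'],env.state()['ft_force'])
print(env.job_done())
E
```

```text
{'pixel': [274.4, 243.0], 'conf': 0.56}
22.35 [-0.62460228  0.76371071 -0.11122961]
the job is handed in; nothing more can be done
None
```

The green rack is clamped, the lever is fully closed, and the job was handed in at 22.35 s.

- **Nut:** I turned it about 2.44 rad clockwise, and a test swing then met resistance at about 0.88 rad. I backed the lever off, added about 0.30 rad of nut, and the resistance then began at about 0.82 rad, against a midpoint of about 0.8.
- **Closing:** I swung the lever through dead centre to its stop. The force along the handle's path peaked at about 6 N in the readings during the swing, and reached about 11 N at the stop. I estimate the clamping force at about 146 N; it was not measured.
- **Last checks:** After I let go, the side camera showed the handle at pixel (275, 242) and again at (274, 243), against a predicted (277, 243) for closed. The foot was on the rack, and the rack and marker looked unmoved. The gripper was well clear, with a wrist force of about 1 N.
- **Uncertainty:** The tangential force readings carried a bias of about 2 N, so the landing angle is good to about 0.05 rad. No check failed.

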